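# Open the dark-adaptation chamber that has finished

## Robot

A 6-joint arm with a two-finger parallel gripper is mounted at the origin on a cart in front of the work surface, level with it; the furniture and walls round the work are solid. World frame = base frame: x ahead of the robot, y to its left, z up, the work surface at z = 0. Lengths are in m, angles in rad, forces in N, time in s.
With the tool pointing down it reaches from about 0.3 to 0.875 m from the base axis. Payload 6.4 kg.
Tool frame: the origin (TCP) lies on the centre line of the jaws, within the pads' length; the fingertips stand 19 mm ahead of it and the grasp point (between the pads) is the TCP; z points along the fingers, y is the line along which they close (so a half turn about z gives the same grasp; the last joint's range is limited). The gripper opens to 88 mm and grips with 3 to 60 N. Pads are 18 mm wide; open, the fingers measure 123 mm over their backs; the gripper's body (75 mm by 187 mm) begins 45 mm behind the grasp point.
Start: joints at [0.988, 0.181, 1.607, -0, 1.354, -0.206], TCP at [0.212, 0.535, 0.231] pointing down, gripper open.
Joint ranges: [-2.99, 2.99], [-0.89, 2.07], [0.3, 2.58], [-1.14, 4.28], [0, 2.63], [-3.12, 3.12]. Speed limits (rad/s): [2.57, 2.57, 3.01, 3.14, 3.14, 3.14].

## Interface

Orientations are given as a rotation vector (axis times angle).
In Python, from plant import robot gives the robot as it stands.
- The arm moves only by the shell command python3 -m inch 'ROWS'. ROWS is JSON, a list of rows, each a list of 5 numbers: the closure, from -1 (fully open) to 1 (shut), so that 0 is half open, then the shift along the tool's x, y, z in cm, then the turn about the tool's z in degrees. In form: [[hand, dx, dy, dz, roll], ...]. A call has 1 to 20 rows; each row shifts and turns the commanded pose from where the row before left it, along the tool's axes as they then stand; what a row does not reach is not made up. A row lasts 1/10 s, in which the tool goes at most 50 mm and 8.59 degrees, less where a joint would pass 70% of its speed; a pose out of reach is approached as far as the arm can. A call with a gripper value outside its range is refused whole. The fingers move at their own pace and stop on an object; the grip force is fixed at half the most. Time passes only in rows, so rows that do not move let the fingers close. It gives the time, the measured TCP pose, the force, the opening and the grip force at its end, in the units of the state.
- robot.read_state(): the state, without advancing time (a new reading comes with each control period).
- robot.capture(name): name is "scene" or "top" or "wrist"; returns a dict with "color" (480x640x3 uint8, red, green, blue), "fov_y" (degrees; the focal length in pixels is half the picture's height over the tangent of half this angle, whatever the lens; pixels are square), "cx", "cy" (the principal point, pixels), "position" and "attitude" of the camera in the world. Camera axes: x right, y down, z forward; pixel columns grow to the right and rows downward; lengths in m; the calibration is good to about 2 mm. A picture is of the moment at which its call begins. There is no depth.
- robot.finish_job(): hands the job in; it is judged then, once.
Trained networks look in the newest picture that a camera, given by its name, has taken for a name from the list of things; names that differ only in an ending like _2 or _b are one class to them, and where a whole thing is asked for, a point or a joint stands for the part that bears it (a point fixed in the world has none). Each returns a list of dicts, best first, with "score" (0 to 1); they miss things now and then, are a little off and sometimes report something else, mostly with a low value. They report only what shows in the picture. A call takes as long as a camera call.
- robot.spot_in(camera, label): "bbox" ([left, top, width, height] in pixels, round what is visible of it).
- robot.spot_point(camera, label): "point" ([column, row] in pixels: a listed point, or the origin of a listed thing).
The state is a dict: "t": time; "q": joint angles; "dq": joint speeds; "joint_efforts": joint torques, N m; "tcp_pos": TCP position; "tcp_rot": TCP orientation; "contact_force": force on the tool from outside, world axes, zero at the start; "wrist_torque": the same for the moment, N m; "opening": finger opening in m; "finger_force": force on a finger pad.
Only numpy, scipy, OpenCV 4.12 (cv2) and the standard library are available. Lean on these libraries where they do the work, as an engineer would, in place of code of your own. Each camera call takes 0.05 s, during which the arm holds its last target. There are 200 camera calls.

## Task

Two identical dark-adaptation chambers hold algae samples; the one whose lamp bar glows green is ready, so open its black hatch, which has a push-push latch. With the fingertips press the ribbed pad at the hatch's free edge once, all the way down but without leaning on it hard, then take the hand up and away so that the hatch swings up by its own spring, and watch for a second or two, hands off, that it stays up. Do not push, hold or press down the raised hatch, leave the amber chamber shut, and leave the other things on the bench where they are.

Things in the scene. Friction and masses are not known exactly. Their poses are not given: they have to be found in the camera images.
- chamber_green: The chamber to open: off-white instrument fixed to the bench, GREEN lamp bar (58 x 11 mm) on its sloped panel, which faces its own -x (the robot). Origin on the bench: housing x -80 to 75, y -55 to 55 mm, deck 70 mm high. Black hatch on top (80 x 60 x 6 mm; top 88 mm above the bench when shut), hinged along y at x = 45, z = 84 mm; free edge at x = -33 mm, towards the robot.
- pad_green (a point): Centre of the ribbed grey press pad (22 mm in x, 44 mm in y) on top of the green chamber's hatch, 64 mm from the hinge, 14 mm from the free edge; moves with the hatch. z points out of the hatch's top. Shut, the pad is level, 88.5 mm above the bench.
- hatch_green (a joint): Green chamber's hatch, rad: about 0 to 0.02 latched shut; negative pressed in (hard stop -0.11, 7 mm down at the pad); positive open (stop 1.55, upright). Pressing the pad takes about 4 N as far as the stop; only a press past about -0.09 (5.8 mm) releases the latch. As the finger then rises the hatch follows it and swings up within 2 s. A further full press would latch it shut again.
- chamber_amber: The identical second chamber, lamp bar glowing AMBER, still adapting: must stay shut. Same sizes and frame as chamber_green; which of the two stands left or right varies.
- hatch_amber (a joint): Hatch of the amber-lamp chamber, same meaning as hatch_green: about 0 to 0.02 latched shut; must stay so.
- vial_5: Loose sample vial with a blue screw cap standing upright, 27 mm across, 68 mm tall; origin under its centre. Bystander.
- petri: Loose lidded petri dish, 91 mm across, 16 mm high; origin under its centre. Bystander.
- beaker: Loose small empty clear beaker, 60 x 53 mm, 70 mm tall; origin under its centre. Bystander.

How it is judged:
On the way, in this order (a step that is already met when the one before it is completed fails the run):
1. the green chamber's hatch is pressed in by the fingers until its latch lets go (value of joint hatch_green below -0.08 rad and contact force between the fingers and hatch_green above 1 N), for 0.02 s.
2. the hatch has swung up by itself and stays up for a second with the hand off it (value of joint hatch_green above 1.4 rad and contact force between each of the arm, the fingers and hatch_green below 0.2 N), for 1 s.
At the end, for the whole second after the job is handed in: The green-lamp chamber's hatch stands up (joint above 1.4 rad), the amber one is still latched shut (between -0.03 and 0.05 rad) (value of joint hatch_green above 1.4 rad and value of joint hatch_amber between -0.03 and 0.05 rad); the robot touches nothing.
It fails at once if the amber chamber's hatch is pressed or opened (value of joint hatch_amber above 0.05 rad or value of joint hatch_amber below -0.03 rad).
It fails at once if the popped hatch is pushed down again (value of joint hatch_green between 0.2 and 1.35 rad and velocity of joint hatch_green below -0.15 rad/s).
It fails at once if the raised hatch is pushed, held or carried by the hand (value of joint hatch_green above 1.25 rad and contact force between the fingers and hatch_green above 1 N).
It fails at once if the hand leans on the hatch (more than 60 N) (contact force between the fingers and hatch_green above 60 N).
It fails at once if a bystander is moved by more than 20 mm or lifted (distance of any of vial_5, petri, beaker from where it was at the start of the episode above 0.02 m).
It also fails if it takes over 32 s, if anything falls off the work surface, if the arm or the gripper's body presses on something with over 40 N, if the wrist force passes 120 N, or if a joint passes its speed limit or range.

## Working session

There is one attempt and no reset: what is moved stays moved. The work goes in short steps, Python scripts to look and compute and a shell command to move; the robot and the scene stay as the last step left them, time stands still between calls to the robot, and variables do not carry over. Pictures are saved under pics/ and viewed, at most 10 in all, crops included, and the job is handed in when it is done.

```bash
mkdir -p pics; cat > h.py <<'E'
import numpy as np,cv2
from scipy.spatial.transform import Rotation as R
from plant import robot
def rot(a):
    a=np.array(a,float)
    return a if a.shape==(3,3) else (R.from_rotvec(a).as_matrix() if a.size==3 else R.from_quat(a).as_matrix())
def ray(c,p,z):
    f=240/np.tan(np.radians(c["fov_y"])/2)
    d=rot(c["attitude"])@np.array([(p[0]-c["cx"])/f,(p[1]-c["cy"])/f,1]); o=np.array(c["position"])
    return o+d*(z-o[2])/d[2]
E
python3 - <<'E'
from h import *
np.set_printoptions(precision=3,suppress=True)
for n in("top","scene"):
    c=robot.capture(n); cv2.imwrite(f"pics/{n}0.png",c["color"][...,::-1])
    print(n,c["position"],c["attitude"],c["fov_y"])
    for l,z in(("pad_green",.0885),("chamber_green",0),("chamber_amber",0),("vial_5",0),("petri",0),("beaker",0)):
        for d in robot.spot_point(n,l)[:3]: print(l,round(d["score"],2),np.round(d["point"]),ray(c,d["point"],z))
s=robot.read_state();print(s["t"],s["tcp_pos"],rot(s["tcp_rot"]),s["opening"])
E
```

```text
top [ 0.438 -0.105  1.02 ] [-2.157  2.196 -0.075] 56.42408327729043
pad_green 0.85 [371. 243.] [ 0.511 -0.186  0.089]
chamber_green 0.73 [366. 238.] [ 0.529 -0.182  0.   ]
chamber_amber 0.71 [190. 238.] [0.538 0.221 0.   ]
chamber_amber 0.4 [370. 244.] [ 0.515 -0.191  0.   ]
vial_5 0.59 [277. 298.] [0.396 0.023 0.   ]
petri 0.62 [491. 295.] [ 0.395 -0.461  0.   ]
beaker 0.69 [277. 187.] [0.652 0.021 0.   ]
scene [ 0.049 -1.02   0.67 ] [-2.022  0.522 -0.309] 56.578695343823505
pad_green 0.89 [324. 258.] [ 0.516 -0.173  0.089]
chamber_green 0.65 [328. 288.] [ 0.52  -0.186  0.   ]
chamber_amber 0.7 [273. 225.] [0.539 0.223 0.   ]
vial_5 0.7 [255. 265.] [0.395 0.012 0.   ]
petri 0.62 [334. 373.] [ 0.385 -0.45   0.   ]
0.7 [0.212 0.535 0.231] [[-0.93   0.368 -0.   ]
 [ 0.368  0.93   0.   ]
 [ 0.     0.    -1.   ]] 0.08826347561475983
```

View pics/top0.png

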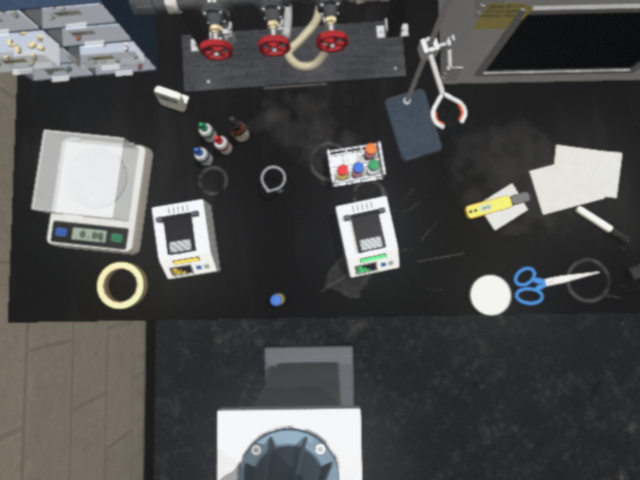

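View pics/scene0.png

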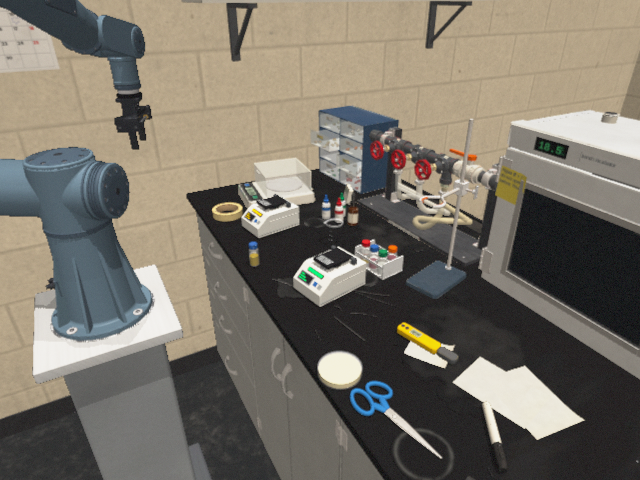

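The top view shows the green-lamp chamber on the right: lamp at about (372,261) and pad at about (370,245). The amber one is on the left, at (190,240). The scene view agrees, and the way across at z 0.23 is clear. I'll move over near the green chamber with the fingers shut.

```bash
python3 -m inch '[[1,-2.5,-3,0,0],[1,-2.5,-3,0,0],[1,-2.5,-3,0,0],[1,-2.5,-3,0,0],[1,-2.5,-3,0,0],[1,-2.5,-3,0,0],[1,-2.5,-3,0,0],[1,-2.5,-3,0,0],[1,-2.5,-3,0,0],[1,-2.5,-3,0,0],[1,-2.5,-3,0,0],[1,-2.5,-3,0,0],[1,-2.5,-3,0,-3],[1,-2.5,-3,0,-3],[1,-2.5,-3,0,-3],[1,-2.5,-3,0,-3],[1,-2.5,-3,0,-3],[1,0,0,0,-5],[1,0,0,0,0]]'
cat > m.py <<'E'
from h import *
import sys
np.set_printoptions(precision=4,suppress=True)
s=robot.read_state();print(s["t"],s["tcp_pos"],rot(s["tcp_rot"]),s["opening"],s["contact_force"])
for n in("wrist","top","scene"):
    c=robot.capture(n); cv2.imwrite(f"pics/{n}{sys.argv[1]}.png",c["color"][...,::-1])
    if n=="wrist": print(c["position"],rot(c["attitude"]),c["fov_y"])
    for l,z in(("pad_green",.0885),("chamber_green",0),("hatch_green",.088)):
        try:
            for d in robot.spot_point(n,l)[:2]: print(n,l,round(d["score"],2),np.round(d["point"],1),ray(c,d["point"],z))
        except Exception as e: print(l,e)
E
python3 m.py 1
```

```text
t: 2.6
tcp_pos: [0.438, -0.089, 0.2308]
tcp_rot: [-0.045, -3.141, -0.001]
contact_force: [0.6, 0.4, 0.0]
opening: 0.0001
finger_force: 0.0
2.6 [ 0.438  -0.089   0.2308] [[-0.9996  0.0289 -0.0006]
 [ 0.0289  0.9996  0.0004]
 [ 0.0007  0.0004 -1.    ]] 0.0001374408586186442 [0.6251 0.3534 0.0294]
[ 0.3719 -0.0866  0.3851] [[ 0.0288  0.967   0.2532]
 [ 0.9996 -0.0281 -0.0061]
 [ 0.0012  0.2533 -0.9674]] 60.4905148335652
wrist pad_green 0.69 [432.8 153.8] [ 0.3878 -0.0043  0.0885]
wrist chamber_green 0.77 [228.  297.4] [ 0.5277 -0.1789  0.    ]
hatch_green it knows: beaker, chamber_amber, chamber_green, pad_green, petri, vial
top pad_green 0.6 [372.1 243.5] [ 0.5097 -0.188   0.0885]
top chamber_green 0.7 [363.3 240.9] [ 0.5228 -0.1759  0.    ]
hatch_green it knows: beaker, chamber_amber, chamber_green, pad_green, petri, vial
scene pad_green 0.74 [324.1 257.8] [ 0.5147 -0.1745  0.0885]
scene chamber_green 0.56 [328.6 286.2] [ 0.5262 -0.1781  0.    ]
hatch_green it knows: beaker, chamber_amber, chamber_green, pad_green, petri, vial
```

View pics/wrist1.png

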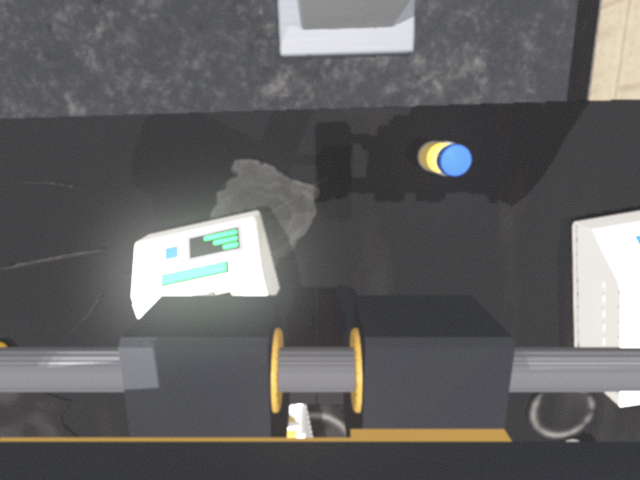

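The wrist view shows the green lamp bar from (163,280) to (228,267), so the chamber is yawed about 10°. The hand hides the pad, and the wrist network's "pad" at (433,154) is really the vial. I'll move forward over the pad, which brings it into the wrist view, and turn to match the yaw.

```bash
python3 -m inch '[[1,-2,-2.2,0,0],[1,-2,-2.2,0,0],[1,-2,-2.2,0,0],[1,-2.2,-2.2,0,0],[1,0,0,0,-5.5],[1,0,0,0,-5.5],[1,0,0,0,0],[1,0,0,0,0]]'; python3 m.py 2
```

```text
t: 3.85
tcp_pos: [0.5174, -0.178, 0.231]
tcp_rot: [0.254, -3.131, -0.0]
contact_force: [0.7, 0.7, 0.2]
opening: 0.0006
finger_force: 0.0
3.85 [ 0.5174 -0.178   0.231 ] [[-0.9869 -0.1612 -0.    ]
 [-0.1612  0.9869  0.    ]
 [ 0.      0.     -1.    ]] 0.0006307148313016129 [0.7315 0.7283 0.151 ]
[ 0.452  -0.188   0.3852] [[-0.1612  0.9546  0.2505]
 [ 0.9869  0.1557  0.0419]
 [ 0.0009  0.254  -0.9672]] 60.4905148335652
wrist pad_green 0.74 [558.  102.5] [ 0.4049 -0.0275  0.0885]
wrist pad_green 0.58 [307.8 211.7] [ 0.5074 -0.1848  0.0885]
wrist chamber_green 0.81 [313.5 216.9] [ 0.528  -0.1777  0.    ]
hatch_green it knows: beaker, chamber_amber, chamber_green, pad_green, petri, vial
top pad_green 0.65 [371.5 243.3] [ 0.5101 -0.1867  0.0885]
top chamber_green 0.7 [367.5 238.6] [ 0.5279 -0.1857  0.    ]
hatch_green it knows: beaker, chamber_amber, chamber_green, pad_green, petri, vial
scene pad_green 0.67 [325.4 257.7] [ 0.5178 -0.1757  0.0885]
scene chamber_green 0.57 [327.  289.1] [ 0.5161 -0.1875  0.    ]
hatch_green it knows: beaker, chamber_amber, chamber_green, pad_green, petri, vial
```

View pics/wrist2.png

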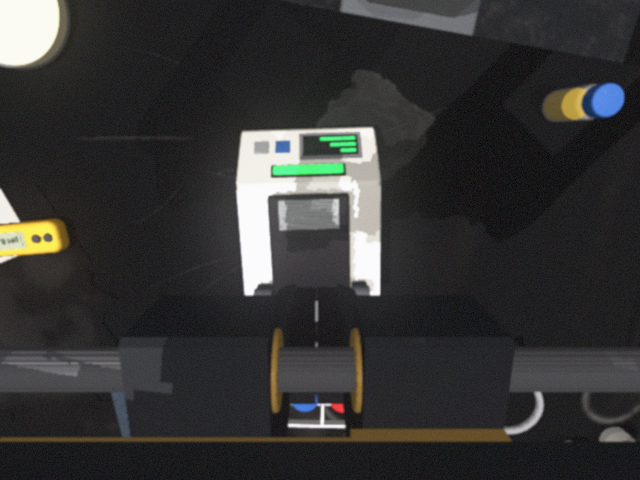

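The wrist is now aligned with the chamber. The pad spans about (278..339, 198..230), centred at (308,214), which gives roughly world (0.510, -0.185). The detection at (558,102) is the vial again. I'll centre over the pad and descend to about 12 mm above it.

```bash
python3 -m inch '[[1,0.4,-0.3,0,0],[1,0.4,-0.3,0,0],[1,0,0,2.5,0],[1,0,0,2.5,0],[1,0,0,2.5,0],[1,0,0,2,0],[1,0,0,1.5,0],[1,0,0,0.5,0],[1,0,0,0,0],[1,0,0,0,0]]'
python3 - <<'E'
from h import *
c=robot.capture("wrist")
s=robot.read_state();print(s["tcp_pos"],s["contact_force"])
for d in robot.spot_point("wrist","pad_green"): print(d,ray(c,d["point"],.0885))
cv2.imwrite("pics/w3.png",c["color"][...,::-1])
E
```

```text
t: 5.3
tcp_pos: [0.511, -0.186, 0.1169]
tcp_rot: [-0.257, 3.13, -0.001]
contact_force: [0.8, 0.6, 0.3]
opening: 0.0007
finger_force: 0.0
[ 0.51114076 -0.18602469  0.11708991] [0.06519856 0.32740357 0.50605618]
{'point': [318.2, 274.8], 'score': 0.78} [ 0.50851895 -0.1844772   0.0885    ]
```

View pics/w3.png

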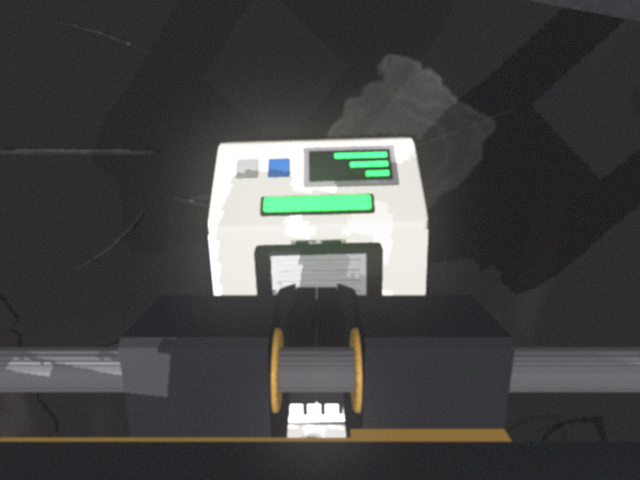

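The pad's near edge is at row 254, which puts its centre at about x 0.5095. The fingertips at about (317,287) are over it. I'll shift 2 mm toward the free edge and feel for contact.

```bash
python3 -m inch '[[1,0.2,0,0.3,0],[1,0,0,0.4,0],[1,0,0,0.2,0],[1,0,0,0.2,0],[1,0,0,0,0]]'
```

```text
t: 5.9
tcp_pos: [0.5083, -0.1857, 0.1046]
tcp_rot: [0.258, -3.13, -0.001]
contact_force: [0.0, 0.6, 0.5]
opening: 0.0007
finger_force: 0.0
```

```bash
python3 -m inch '[[1,0,0,0.1,0],[1,0,0,0.1,0],[1,0,0,0,0]]'
```

```text
t: 6.2
tcp_pos: [0.5085, -0.1858, 0.1029]
tcp_rot: [0.258, -3.131, -0.0]
contact_force: [0.8, -0.9, -0.4]
opening: 0.0006
finger_force: 0.0
```

```bash
python3 -m inch '[[1,0,0,0.1,0],[1,0,0,0.1,0],[1,0,0,0,0]]'; python3 -c "
from h import *
c=robot.capture('wrist');w=c['color'][150:400,180:460]
cv2.imwrite('pics/w4.png',cv2.resize(w,None,fx=2,fy=2)[...,::-1]);print(robot.read_state()['contact_force'])"
```

```text
t: 6.5
tcp_pos: [0.5085, -0.1858, 0.1009]
tcp_rot: [0.258, -3.131, -0.0]
contact_force: [0.7, -0.1, 0.3]
opening: 0.0004
finger_force: 0.0
[-0.35814682  0.53614415  0.85224612]
```

View pics/w4.png

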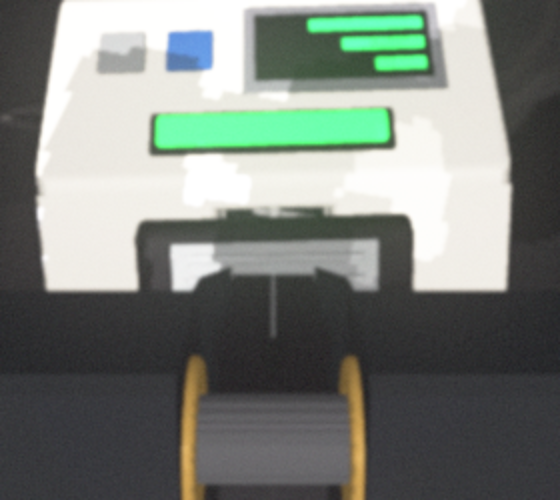

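The crop shows the fingertips at about (273,270) in front of the pad, with no visible deflection and no force. I'll keep going down in small steps.

```bash
python3 -m inch '[[1,0,0,0.1,0],[1,0,0,0,0]]';python3 -m inch '[[1,0,0,0.1,0],[1,0,0,0,0]]'
```

```text
t: 6.75
tcp_pos: [0.5085, -0.1858, 0.0999]
tcp_rot: [0.258, -3.131, -0.0]
contact_force: [0.3, 0.1, 0.1]
opening: 0.0
finger_force: 0.0
t: 6.95
tcp_pos: [0.5085, -0.1858, 0.0989]
tcp_rot: [0.258, -3.131, -0.0]
contact_force: [0.9, -0.2, -0.4]
opening: 0.0006
finger_force: 0.0
```

```bash
for i in 1; do python3 -m inch '[[1,0,0,0.1,0],[1,0,0,0,0]]';done; python3 -m inch '[[1,0,0,0.1,0],[1,0,0,0,0]]'; python3 -m inch '[[1,0,0,0.1,0],[1,0,0,0,0]]'
python3 - <<'E'
from h import *
for n in("scene",):
    c=robot.capture(n);cv2.imwrite("pics/s5.png",cv2.resize(c["color"][200:320,260:400],None,fx=5,fy=5,interpolation=2)[...,::-1])
E
```

```text
t: 7.15
tcp_pos: [0.5085, -0.1858, 0.0979]
tcp_rot: [0.258, -3.131, -0.0]
contact_force: [0.7, -0.4, 0.1]
opening: 0.0003
finger_force: 0.0
t: 7.35
tcp_pos: [0.5085, -0.1858, 0.0969]
tcp_rot: [0.258, -3.131, -0.0]
contact_force: [-0.1, -0.2, 0.1]
opening: 0.0006
finger_force: 0.0
t: 7.55
tcp_pos: [0.5085, -0.1858, 0.0959]
tcp_rot: [0.258, -3.131, -0.0]
contact_force: [1.0, -0.1, -0.2]
opening: 0.0009
finger_force: 0.0
```

View pics/s5.png

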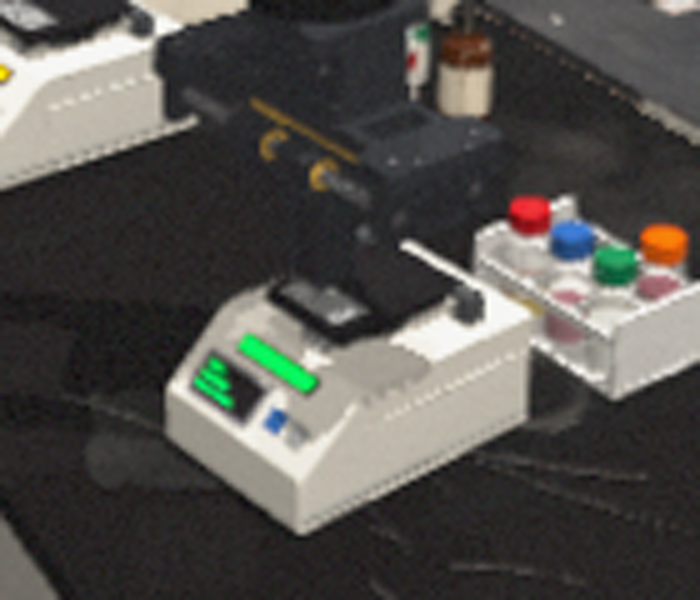

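The scene crop shows the fingertips at about (350,265), at the hatch pad. There's still no force, so they appear to hover just above it. I'll continue down slowly.

```bash
python3 -m inch '[[1,0,0,0.1,0],[1,0,0,0,0]]'; python3 -m inch '[[1,0,0,0.1,0],[1,0,0,0,0]]'; python3 -m inch '[[1,0,0,0.1,0],[1,0,0,0,0]]'
```

```text
t: 7.8
tcp_pos: [0.5085, -0.1858, 0.0949]
tcp_rot: [0.258, -3.131, -0.0]
contact_force: [-0.4, -0.3, -0.3]
opening: 0.0003
finger_force: 0.0
t: 8.0
tcp_pos: [0.5085, -0.1858, 0.0939]
tcp_rot: [0.258, -3.131, -0.0]
contact_force: [0.1, -0.8, 0.4]
opening: 0.0006
finger_force: 0.0
t: 8.2
tcp_pos: [0.5085, -0.1858, 0.0929]
tcp_rot: [0.258, -3.131, -0.0]
contact_force: [-0.6, -0.9, -0.1]
opening: 0.0004
finger_force: 0.0
```

```bash
python3 - <<'E'
from h import *
A=[]
for n,(r0,r1,c0,c1) in(("wrist",(120,420,170,470)),("scene",(205,305,275,375))):
    c=robot.capture(n);A.append(cv2.resize(c["color"][r0:r1,c0:c1],(400,400),interpolation=2))
cv2.imwrite("pics/b6.png",np.hstack(A)[...,::-1])
s=robot.read_state();print(s["joint_efforts"],s["contact_force"],s["tcp_pos"])
for z in (.0739,.0785,.0885):  # project tip into scene
    f=240/np.tan(np.radians(c["fov_y"])/2);p=rot(c["attitude"]).T@(np.array([.5085,-.1858,z])-c["position"]);print(z,p[:2]/p[2]*f+[c["cx"],c["cy"]])
E
```

```text
[ 2.98441209e-04 -4.27227294e+01 -2.88940269e+01 -5.51154208e-02
  4.67802328e-02  5.86194346e-05] [ 0.28396612 -1.24537911  0.97140544] [ 0.50856406 -0.18580947  0.09297264]
0.0739 [324.09627858 265.41972802]
0.0785 [324.09537403 263.86473224]
0.0885 [324.0933952  260.46296354]
```

View pics/b6.png

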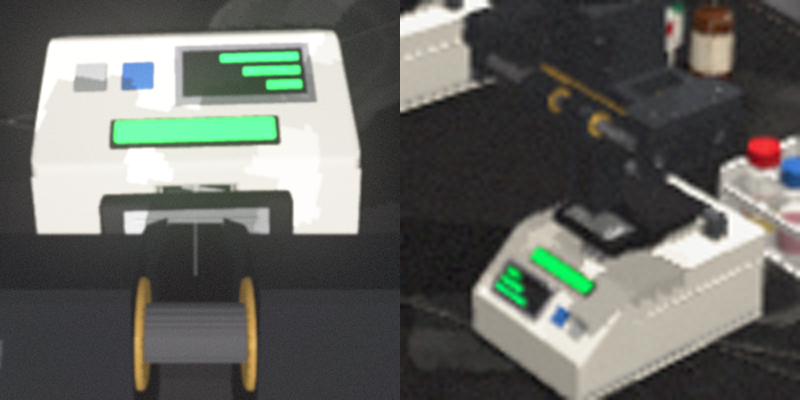

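The scene panel puts the fingertip at about pixel (325,259), which is z ≈ 0.09 on that line. So the tip stands only a few mm ahead of the TCP and is just above the pad. I'll go on in 1 mm steps until contact.

```bash
python3 -m inch '[[1,0,0,0.1,0],[1,0,0,0,0]]'; python3 -m inch '[[1,0,0,0.1,0],[1,0,0,0,0]]'; python3 -m inch '[[1,0,0,0.1,0],[1,0,0,0,0]]'
```

```text
t: 8.5
tcp_pos: [0.5085, -0.1858, 0.0919]
tcp_rot: [0.258, -3.131, -0.0]
contact_force: [-0.2, -0.4, -0.3]
opening: 0.0004
finger_force: 0.0
t: 8.7
tcp_pos: [0.5085, -0.1858, 0.0909]
tcp_rot: [0.258, -3.131, -0.0]
contact_force: [-0.1, -0.4, 0.2]
opening: 0.0002
finger_force: 0.0
t: 8.9
tcp_pos: [0.5085, -0.1858, 0.0899]
tcp_rot: [0.258, -3.131, -0.0]
contact_force: [0.3, -0.6, 0.6]
opening: 0.0002
finger_force: 0.0
```

```bash
python3 -m inch '[[1,0,0,0.1,0],[1,0,0,0,0]]'; python3 -m inch '[[1,0,0,0.1,0],[1,0,0,0,0]]'; python3 -m inch '[[1,0,0,0.1,0],[1,0,0,0,0]]'
```

```text
t: 9.1
tcp_pos: [0.5085, -0.1858, 0.0889]
tcp_rot: [0.258, -3.131, -0.0]
contact_force: [0.1, -0.4, 0.0]
opening: 0.0
finger_force: 0.0
t: 9.3
tcp_pos: [0.5085, -0.1858, 0.0879]
tcp_rot: [0.258, -3.131, -0.0]
contact_force: [-0.4, -0.4, -0.3]
opening: 0.0005
finger_force: 0.0
t: 9.5
tcp_pos: [0.5085, -0.1858, 0.0869]
tcp_rot: [0.258, -3.131, -0.0]
contact_force: [0.2, -0.1, -0.1]
opening: 0.0003
finger_force: 0.0
```

```bash
python3 -m inch '[[1,0,0,0.1,0],[1,0,0,0.1,0]]'; python3 -m inch '[[1,0,0,0.1,0],[1,0,0,0.1,0]]'
python3 - <<'E'
from h import *
A=[]
for n,(r0,r1,c0,c1) in(("wrist",(230,310,260,380)),("scene",(235,285,290,365))):
    c=robot.capture(n);A.append(cv2.resize(c["color"][r0:r1,c0:c1],(400,267 if n=="wrist" else 267),interpolation=2))
a=np.vstack(A);a=np.clip(255*(a/255.)**.5,0,255).astype(np.uint8)
cv2.imwrite("pics/b7.png",a[...,::-1])
s=robot.read_state();print(s["joint_efforts"],s["contact_force"],s["tcp_pos"])
E
```

```text
t: 9.7
tcp_pos: [0.5086, -0.1859, 0.085]
tcp_rot: [-0.258, 3.131, -0.0]
contact_force: [-0.6, 0.2, 1.0]
opening: 0.0007
finger_force: 0.0
t: 9.9
tcp_pos: [0.5085, -0.1858, 0.0829]
tcp_rot: [0.258, -3.131, -0.0]
contact_force: [-0.4, -0.0, -0.2]
opening: 0.0003
finger_force: 0.0
[-1.26882980e-02 -4.30787373e+01 -2.85046220e+01 -5.48417971e-02
  1.99070340e-02 -1.54929030e-04] [0.41789783 0.56606397 0.80783013] [ 0.50843316 -0.18575059  0.08279838]
```

View pics/b7.png

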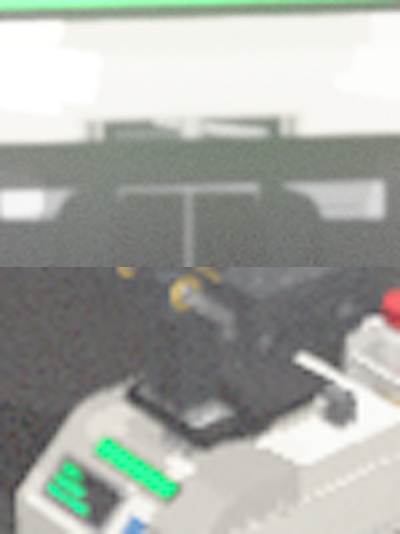

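The brightened crop shows the finger front face and the pad's near edge now on the same row (about px 287), centred sideways. So the tip really is almost at pad level, standing about 7 mm behind the TCP. Contact should be imminent, so I'll keep stepping.

```bash
python3 -m inch '[[1,0,0,0.1,0],[1,0,0,0,0]]'; python3 -m inch '[[1,0,0,0.1,0],[1,0,0,0,0]]';  python3 -m inch '[[1,0,0,0.1,0],[1,0,0,0,0]]'
```

```text
t: 10.2
tcp_pos: [0.5085, -0.1858, 0.0819]
tcp_rot: [0.258, -3.131, -0.0]
contact_force: [-0.3, -0.5, -0.5]
opening: 0.0004
finger_force: 0.0
t: 10.4
tcp_pos: [0.5085, -0.1859, 0.0811]
tcp_rot: [0.258, -3.131, 0.0]
contact_force: [-1.6, 1.0, 2.0]
opening: 0.001
finger_force: 1.1
t: 10.6
tcp_pos: [0.5085, -0.1859, 0.0801]
tcp_rot: [0.258, -3.131, 0.0]
contact_force: [-1.8, 0.1, 3.3]
opening: 0.0005
finger_force: 2.0
```

Contact is at TCP z ≈ 0.081. I'll press through the travel to the stop.

```bash
python3 -m inch '[[1,0,0,0.1,0],[1,0,0,0.1,0],[1,0,0,0.1,0],[1,0,0,0,0]]'; python3 -m inch '[[1,0,0,0.1,0],[1,0,0,0,0]]'
```

```text
t: 11.0
tcp_pos: [0.5085, -0.1859, 0.0768]
tcp_rot: [0.258, -3.131, -0.0]
contact_force: [-2.0, -0.1, 4.4]
opening: 0.0005
finger_force: 2.0
t: 11.2
tcp_pos: [0.5085, -0.1859, 0.0759]
tcp_rot: [0.258, -3.131, 0.0]
contact_force: [-2.3, -0.0, 4.2]
opening: 0.0004
finger_force: 2.0
```

```bash
python3 -m inch '[[1,0,0,0.05,0],[1,0,0,0,0]]'; python3 -m inch '[[1,0,0,0.05,0],[1,0,0,0,0]]'
```

```text
t: 11.4
tcp_pos: [0.5086, -0.1858, 0.0755]
tcp_rot: [-0.258, 3.131, -0.0]
contact_force: [-2.6, 0.5, 4.0]
opening: 0.0005
finger_force: 2.2
t: 11.6
tcp_pos: [0.5086, -0.1859, 0.075]
tcp_rot: [-0.258, 3.131, -0.0]
contact_force: [-2.9, -0.3, 4.6]
opening: 0.0006
finger_force: 2.2
```

```bash
python3 -m inch '[[1,0,0,0.05,0],[1,0,0,0,0]]'; python3 -m inch '[[1,0,0,0.05,0],[1,0,0,0,0]]'
```

```text
t: 11.8
tcp_pos: [0.5086, -0.1859, 0.0745]
tcp_rot: [-0.258, 3.131, -0.0]
contact_force: [-3.2, -1.3, 4.9]
opening: 0.0007
finger_force: 2.2
t: 12.0
tcp_pos: [0.5086, -0.1859, 0.0742]
tcp_rot: [-0.258, 3.131, -0.0]
contact_force: [-2.9, 0.4, 6.1]
opening: 0.0005
finger_force: 3.1
```

```bash
python3 -m inch '[[1,0,0,0.05,0],[1,0,0,0,0]]'
```

```text
t: 12.2
tcp_pos: [0.5087, -0.1859, 0.0741]
tcp_rot: [-0.258, 3.131, -0.0]
contact_force: [-5.2, 0.4, 9.7]
opening: 0.0003
finger_force: 4.9
```

It's at the stop: force is rising and travel has ended after about 7 mm. Now up, then up and back towards the robot.

```bash
python3 -m inch '[[1,0,0,-2,0],[1,0.5,0,-4,0],[1,2,0,-4,0],[1,3,0,-3,0],[1,3,0,-3,0],[1,3,0,-2,0],[1,2,0,0,0],[1,0,0,0,0],[1,0,0,0,0],[1,0,0,0,0],[1,0,0,0,0],[1,0,0,0,0],[1,0,0,0,0],[1,0,0,0,0],[1,0,0,0,0],[1,0,0,0,0],[1,0,0,0,0],[1,0,0,0,0],[1,0,0,0,0],[1,0,0,0,0]]'
python3 - <<'E'
from h import *
A=[]
for n,(r0,r1,c0,c1) in(("top",(180,290,310,430)),("scene",(180,310,260,400))):
    c=robot.capture(n);A.append(cv2.resize(c["color"][r0:r1,c0:c1],(400,400),interpolation=2))
cv2.imwrite("pics/b8.png",np.hstack(A)[...,::-1])
E
```

```text
t: 14.2
tcp_pos: [0.3754, -0.2079, 0.2536]
tcp_rot: [-0.258, 3.131, -0.0]
contact_force: [0.4, -0.3, 0.2]
opening: 0.0004
finger_force: 0.0
```

View pics/b8.png

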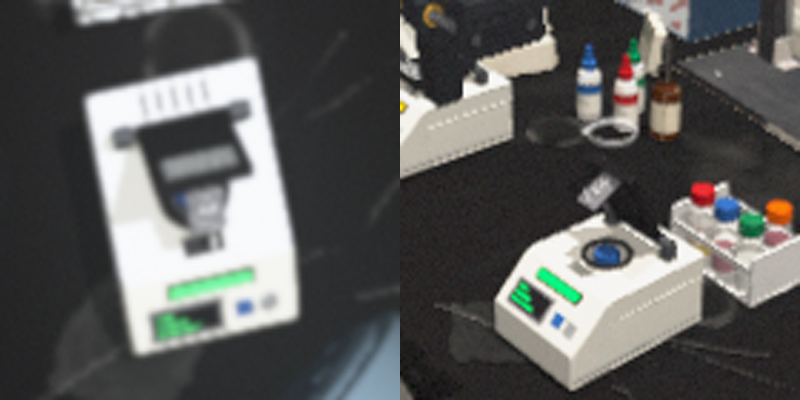

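The latch has released, and the hatch (scene panel, about (610,200)) is swinging up with the hand well clear. I'll wait hands-off, then check numerically that it has come to rest.

```bash
python3 -m inch '[[1,0,0,0,0],[1,0,0,0,0],[1,0,0,0,0],[1,0,0,0,0],[1,0,0,0,0],[1,0,0,0,0],[1,0,0,0,0],[1,0,0,0,0],[1,0,0,0,0],[1,0,0,0,0],[1,0,0,0,0],[1,0,0,0,0],[1,0,0,0,0],[1,0,0,0,0],[1,0,0,0,0],[1,0,0,0,0],[1,0,0,0,0],[1,0,0,0,0],[1,0,0,0,0],[1,0,0,0,0]]' | head -1
cat > p.py <<'E'
from h import *
c=robot.capture("scene");g=cv2.cvtColor(c["color"],6)[200:300,290:390].astype(float)
try: print("diff",abs(g-np.load("g.npy")).mean())
except OSError: pass
np.save("g.npy",g)
f=240/np.tan(np.radians(c["fov_y"])/2)
# expected pad pixel for hatch angle a
yaw=np.radians(9.5);e=np.array([np.cos(yaw),np.sin(yaw),0]);pad=np.array([.5095,-.185,0]);h=pad+.064*e+[0,0,.084]
for a in(0,1.2,1.4,1.55):
    P=h-.064*np.cos(a)*e+np.array([0,0,.064*np.sin(a)])+.0045*(np.sin(a)*e+[0,0,np.cos(a)])
    p=rot(c["attitude"]).T@(P-c["position"]);print(a,p[:2]/p[2]*f+[c["cx"],c["cy"]])
print(robot.spot_point("scene","pad_green")[:2])
E
python3 p.py; python3 -m inch '[[1,0,0,0,0],[1,0,0,0,0],[1,0,0,0,0],[1,0,0,0,0],[1,0,0,0,0],[1,0,0,0,0],[1,0,0,0,0],[1,0,0,0,0],[1,0,0,0,0],[1,0,0,0,0],[1,0,0,0,0],[1,0,0,0,0],[1,0,0,0,0],[1,0,0,0,0],[1,0,0,0,0]]'; python3 p.py
```

```text
t: 16.3
0 [324.28912698 260.21611105]
1.2 [338.41693899 234.93913348]
1.4 [342.26875377 232.57558672]
1.55 [345.17679297 231.3826313 ]
[{'point': [344.8, 230.4], 'score': 0.9}]
t: 17.9
tcp_pos: [0.3754, -0.2079, 0.2535]
tcp_rot: [-0.258, 3.131, -0.0]
contact_force: [-0.0, 0.3, 0.1]
opening: 0.0006
finger_force: 0.0
diff 2.0694
0 [324.28912698 260.21611105]
1.2 [338.41693899 234.93913348]
1.4 [342.26875377 232.57558672]
1.55 [345.17679297 231.3826313 ]
[{'point': [347.1, 230.3], 'score': 0.91}]
```

The pad is detected at about (346,230), matching the upright angle (1.55 rad), and it held there for 1.6 s with the hand off.

```bash
python3 -c "
from plant import robot
print(robot.finish_job())"
```

```text
the job is handed in; nothing more can be done
None
```

The green chamber's hatch was pressed once and released, swung up by itself and stayed upright with the hand clear; I sent the arm nowhere near the amber chamber or the bystanders (no final check on them), and the job is handed in with no verdict returned.

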